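# Twist a stuck rinse cup out of its bench holder

### The job

The blue rinse cup is stuck in its bench holder, its two ears caught under the yellow hooks. Grip it by its rim, twist it anticlockwise (seen from above) until the ears come clear of the hooks, pull it straight up out of the holder and stand it gently, mouth up, on the flat pale grey stone plate. Do not knock the small white carving.

Things in the scene. Friction and masses are not known exactly. Their poses are not given: they have to be found in the camera images.
- cup_center (a point): Middle (half-way up) of the loose blue plastic cup: straight open cylinder, outer diameter 52 mm, 100 mm tall, wall 4 mm, about 0.12 kg. z is its axis, up: rim 50 mm above, foot 50 mm below. Two ears stick out along +y and -y to 37.5 mm from the axis, 12 mm wide, 4 to 10 mm below this point. Grip the plain wall above the hooks (47 mm tall); 25 to 50 N of grip suits.
- holder: Fixed holder, origin under the middle of its 110 x 110 x 5 mm base plate, z up. The cup stands upright in its steel pot (inner diameter 56 mm, top 42 mm over the table), foot 5 mm over the table. Two spring ribs in the pot press on the cup: turning it takes up to 0.5 N m, pulling it up to 15 N until it has risen 30 mm.
- hook (a point): Top of one of the holder's two yellow hooks, 58 mm over the table, on the holder's +y side; the other is opposite. They stand 31 to 45 mm from the cup's axis, reach over the ears and are closed on the clockwise side. At the start the ears are turned 0 to 0.15 rad anticlockwise from the hooks; they are clear from 0.5 rad on (0.75 is comfortable, up to 2 is free).
- plate_top (a point): Middle of the top face of the loose flat pale grey stone plate lying on the table, 20 mm above the table; the plate is 110 mm along its x, 185 mm along its y and weighs 0.8 kg. z up.
- maquette: Small white stone carving, pear-shaped with a small head, 71 x 69 x 125 mm, loose, standing upright; origin in the middle of its underside. To be left alone.
Not all that is in view belongs to the job. Of the things shaped like the part that bears cup_center, the blue one is meant.

How it is judged:
At the end, for the whole second after the job is handed in: The cup stands at rest, mouth up (within 0.12 rad of upright), on the stone plate, its axis within 45 mm (along the plate's short side) and 80 mm (along its long side) of the plate's middle and its centre 42 to 58 mm above the plate's top (x of cup_center in the frame of plate_top between -0.045 and 0.045 m and y of cup_center in the frame of plate_top between -0.08 and 0.08 m and z of cup_center in the frame of plate_top between 0.042 and 0.058 m and angle between cup_center's own z axis and vertical below 0.12 rad); the robot touches nothing.
It fails at once if the white carving is knocked (moved more than 25 mm or tipped) (distance of maquette from where it was at the start of the episode above 0.025 m or angle between maquette's own z axis and vertical above 0.3 rad).
It fails at once if the cup is slammed or dropped on the stone plate (more than 70 N) (contact force between cup and stone_plate above 70 N).
It also fails if it takes over 45 s, if anything falls off the work surface, if the arm or the gripper's body presses on something with over 40 N, if the wrist force passes 120 N, or if a joint passes its speed limit or range.

### The arm

A 6-joint arm with a two-finger parallel gripper is mounted at the origin on a cart in front of the work surface, level with it; the furniture and walls round the work are solid. World frame = base frame: x ahead of the robot, y to its left, z up, the work surface at z = 0. Lengths are in m, angles in rad, forces in N, time in s.
With the tool pointing down it reaches from about 0.35 to 0.85 m from the base axis. Payload 8.1 kg.
Tool frame: the origin (TCP) lies on the mounting face of the last link; the fingertips stand 186 mm ahead of it and the grasp point (between the pads) lies 167 mm ahead of it; z points along the fingers, y is the line along which they close (so a half turn about z gives the same grasp; the last joint's range is limited). The gripper opens to 93 mm and grips with 3 to 60 N. Pads are 15 mm wide; open, the fingers measure 128 mm over their backs; the gripper's body (75 mm by 188 mm) begins 65 mm behind the grasp point.
Start: joints at [-1.214, 0.13, 1.488, -0, 1.523, -0.085], TCP at [0.257, -0.542, 0.405] pointing down, gripper open.
Joint ranges: [-2.96, 2.96], [-0.89, 2.26], [0.02, 2.5], [-1.34, 4.48], [0, 2.73], [-2.66, 2.66]. Speed limits (rad/s): [2.39, 2.39, 2.79, 3.14, 3.14, 3.14].

### API

Orientations are given as a rotation vector (axis times angle).
In Python, from plant import * gives the robot as it stands. The module is installed in compiled form; this text tells all that it offers.
- The arm moves only by the tool arm_command, never from a script. Its argument "increments" is a list of rows, each a list of 6 numbers: the shift along the tool's x, y, z in units of 0.2 m (1.0 is 0.2 m), then the turn, a rotation vector about the tool's x, y, z in units of pi rad (1.0 is pi rad). A call has exactly 5 rows; each row is the pose to reach, as a shift and turn from the pose commanded when the call began, along the tool's axes at that moment, turning the shorter way round; what a row does not reach only later rows make up. A row lasts 1/8 s, in which the tool goes at most 62.5 mm and 10.7 degrees, less where a joint would pass 70% of its speed; a pose out of reach is approached as far as the arm can. A call with a number of a shift or a turn outside -1 to 1 is refused whole. A call with a gripper value outside its range is refused whole. "fingers" is the closure, from -1 (fully open) to 1 (shut), set as the call begins (left out, the last holds). The fingers move at their own pace and stop on an object; "force" is the grip in N (left out, the last holds). Time passes only in rows, so rows that repeat a pose let the fingers close, or fill a call up. It gives the time, the measured TCP pose, the force, the opening and the grip force at its end, in the units of the state.
- read_state(): the state, without advancing time (a new reading comes with each control period).
- read_camera(name): name is "scene" or "top" or "wrist"; returns a dict with "image" (420x560x3 uint8, red, green, blue), "fx", "fy", "cx", "cy" (pixels), "T" (4x4, takes a point from camera to world coordinates). Camera axes: x right, y down, z forward; pixel columns grow to the right and rows downward; lengths in m; the calibration is good to about 2 mm. A picture is of the moment at which its call begins. There is no depth.
- close_job(): hands the job in; it is judged then, once.
The state is a dict: "t": time; "q": joint angles; "dq": joint speeds; "joint_torque": joint torques, N m; "tool_pos": TCP position; "orientation": TCP orientation; "force": force on the tool from outside, world axes, zero at the start; "wrist_torque": the same for the moment, N m; "opening": finger opening in m; "gripper_force": force on a finger pad.
Only numpy, scipy, OpenCV 4.12 (cv2) and the standard library are available. Lean on these libraries where they do the work, as an engineer would, in place of code of your own. Each camera call takes 0.05 s, during which the arm holds its last target. There are 200 camera calls.

## Working session

There is one attempt and no reset: what is moved stays moved. The work goes in short steps, Python scripts to look and compute and a tool call to move; the robot and the scene stay as the last step left them, time stands still between calls to the robot, and variables do not carry over. Pictures are saved under pics/ and viewed, at most 10 in all, crops included, and the job is handed in when it is done.

Besides the shell and the picture viewer there is one more tool, called after "Emit:" by a JSON object that holds its "method" and its "body", one argument or row to a line. arm_command: Moves the arm, as the interface text tells. Shifts and turns lie within -1 to 1; 1 stands for 0.2 m of shift or pi rad of turn. Its arguments: {"type":"object","properties":{"increments":{"type":"array","items":{"type":"array","items":{"type":"number","minimum":-1,"maximum":1}}},"fingers":{"type":"number"},"force":{"type":"number"}},"required":["increments"]}

```bash
mkdir -p pics; python3 - <<'E'
from plant import *
import cv2,numpy as np,pickle
d={}
for n in("scene","top"):
    c=read_camera(n);d[n]=c
    cv2.imwrite(f"pics/{n}1.png",c["image"][:,:,::-1])
    print(n,c["fx"],c["cx"],c["cy"],np.round(c["T"],3).tolist())
pickle.dump(d,open("c1.pkl","wb"))
s=read_state();print(s)
E
```

```text
scene 499.2166295997216 280.2582957139542 202.56829682065137 [[-0.591, -0.448, 0.671, -0.266], [-0.806, 0.307, -0.505, 0.545], [0.02, -0.84, -0.543, 0.727], [0.0, 0.0, 0.0, 1.0]]
top 389.2212064226908 279.3399653640695 211.48318817927228 [[0.021, -0.994, 0.108, 0.466], [-1.0, -0.023, -0.016, -0.046], [0.018, -0.108, -0.994, 0.973], [0.0, 0.0, 0.0, 1.0]]
{'t': 0.1, 'q': array([-1.21440214e+00,  1.31067797e-01,  1.48915736e+00, -5.13332846e-06,
        1.52298676e+00, -8.53415973e-02]), 'dq': array([-6.28706408e-05, -4.06866486e-06, -2.79551898e-03, -1.25546843e-03,
       -1.21766563e-03, -8.84880643e-05]), 'joint_torque': array([ 6.19052771e-04, -5.61341965e+01, -4.93096483e+01,  7.69997737e-02,
        2.91105034e-02, -5.39555617e-05]), 'tool_pos': array([ 0.25648602, -0.54219301,  0.4038099 ]), 'orientation': array([-3.06371122e+00, -6.87898203e-01,  3.51462153e-04]), 'force': array([ 0.51018418, -0.46361357, -0.03994152]), 'wrist_torque': array([ 0.0336813 ,  0.04301518, -0.01305807]), 'gripper_force': 0.0, 'opening': 0.09302690621387087}
```

View pics/scene1.png

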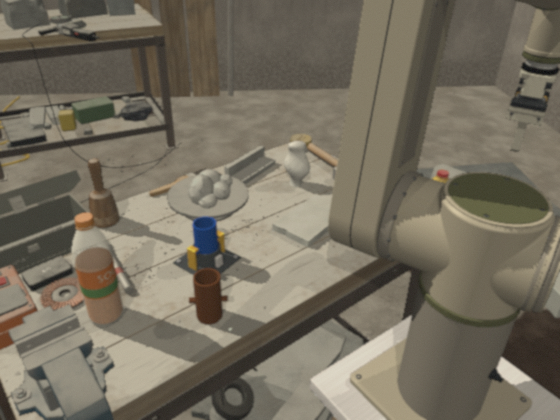

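View pics/top1.png

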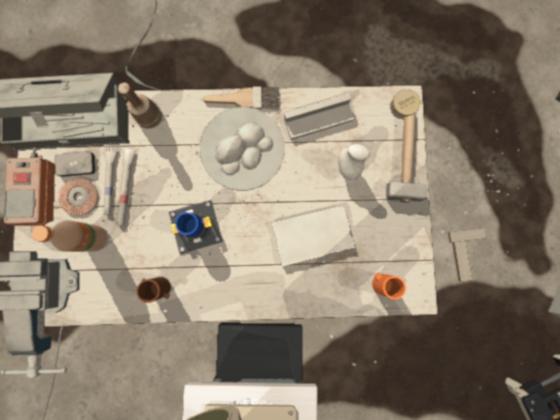

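Scene: the candidates for the cup are blue in the holder with yellow hooks (top 188,224; scene 205,235), brown (top 150,290) and orange (top 390,287). Blue is meant. The plate is at top (315,237), the carving at (352,160). The stone bowl (242,148), bottle and others don't belong to the job.

```bash
cat > h.py <<'E'
import cv2,numpy as np
def ray(c,u,v,z):
    d=c["T"][:3,:3]@np.array([(u-c["cx"])/c["fx"],(v-c["cy"])/c["fy"],1]);o=c["T"][:3,3]
    return o+d*(z-o[2])/d[2]
def comps(m,minA):
    n,l,s,ce=cv2.connectedComponentsWithStats(m.astype(np.uint8),connectivity=8)
    return [(s[i,4],ce[i],s[i,:4],l==i) for i in range(1,n) if s[i,4]>=minA]
def hsv(c): return cv2.cvtColor(c["image"],cv2.COLOR_RGB2HSV).astype(int)
E
python3 - <<'E'
import pickle;from h import *
d=pickle.load(open("c1.pkl","rb"));c=d["top"];H=hsv(c);h,s,v=H[...,0],H[...,1],H[...,2]
for a,ce,b,m in comps((h>105)&(h<130)&(s>120)&(v>40),30):
    p=cv2.findContours(m.astype(np.uint8),0,2)[0][0];e=cv2.fitEllipse(cv2.convexHull(p));print("blue",a,ce,b,e,ray(c,*e[0],.105))
for a,ce,b,m in comps((h>15)&(h<32)&(s>150)&(v>120),8): print("yel",a,ce,b,ray(c,*ce,.058))
g=cv2.GaussianBlur(c["image"],(3,3),0)
roi=np.zeros(h.shape,bool);roi[195:280,262:365]=1
print("px plate",c["image"][237,315],H[237,315],"table",H[215,265],H[190,300])
for sm in (35,45,55):
  for a,ce,b,m in comps((s<sm)&(v>120)&roi,600):
    p=max(cv2.findContours(m.astype(np.uint8),0,2)[0],key=cv2.contourArea);r=cv2.minAreaRect(p)
    print(sm,a,r);q=np.array([ray(c,*k,.02) for k in cv2.boxPoints(r)]);print(q[:,:2].round(3).tolist(),q.mean(0),np.linalg.norm(q[0]-q[1]),np.linalg.norm(q[1]-q[2]))
crop=cv2.resize(c["image"][140:290,140:400],None,fx=3,fy=3,interpolation=2)[:,:,::-1];cv2.imwrite("pics/crop1.png",crop)
E
```

```text
blue 508 [188.90551181 224.21259843] [175 212  28  25] ((188.8349151611328, 224.07464599609375), (22.907690048217773, 28.304807662963867), 117.3784408569336) [0.52731883 0.14081733 0.105     ]
yel 55 [207.36363636 222.05454545] [204 218   8  10] [0.53637368 0.10779832 0.058     ]
yel 10 [174.9 231.1] [174 229   3   5] [0.51345215 0.18265271 0.058     ]
px plate [228 220 197] [ 22  35 228] table [ 17  50 221] [ 21  40 228]
45 3824 ((311.1058654785156, 227.47268676757812), (63.00049591064453, 77.30601501464844), 75.52970886230469)
[[0.581, -0.028], [0.633, -0.213], [0.483, -0.252], [0.433, -0.07]] [ 0.53239218 -0.14051319  0.02      ] 0.19221163286533952 0.15530582691958394
55 7607 ((313.0, 237.0), (84.0, 102.0), 90.0)
[[0.609, -0.018], [0.615, -0.271], [0.409, -0.27], [0.404, -0.023]] [ 0.50960599 -0.14548834  0.02      ] 0.2532727414305451 0.20611516755694437
```

View pics/crop1.png

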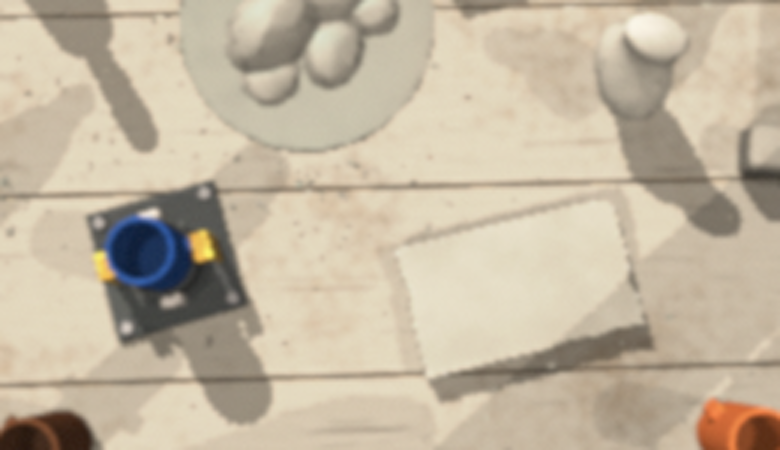

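Crop: blue cup (rim around (142,248) in the crop) sits between yellow hooks (105,265) and (202,247) on the dark plate. The stone plate's top corners are about (397,248), (612,197), (645,325), (430,375). The choice of the blue cup is confirmed.

```bash
python3 - <<'E'
import pickle;from h import *
from plant import *
from scipy.spatial.transform import Rotation as R
c=pickle.load(open("c1.pkl","rb"))["top"]
f=lambda q,z:np.array([ray(c,140+x/3,140+y/3,z) for x,y in q])
P=f([(397,248),(612,197),(645,325),(430,375)],.02);print("plate",P.mean(0),[np.linalg.norm(P[i]-P[i-1]) for i in range(4)]);d=P[0]-P[1]+P[3]-P[2];print("yaw of long",np.arctan2(d[1],d[0]))
B=f([(87,213),(213,183),(246,303),(122,342)],.005);print("base",B.mean(0),[np.linalg.norm(B[i]-B[i-1]) for i in range(4)]);d=B[0]-B[1]+B[3]-B[2];print("yaw y",np.arctan2(d[1],d[0]))
print("rim",f([(142,248)],.105)); print("carving",f([(640,100)],.0))
s=read_state();M=R.from_rotvec(s["orientation"]).as_matrix();print(M.round(3))
t=np.array([.527,.141,.40]);print("tool shift/0.2",(M.T@(t-s["tool_pos"]))/.2)
E
```

```text
plate [ 0.51269831 -0.14706531  0.02      ] [np.float64(0.10646357734698225), np.float64(0.18226934152263724), np.float64(0.1080883182856263), np.float64(0.18005112067735188)]
yaw of long 1.8222747557750956
base [0.52845092 0.14511616 0.005     ] [np.float64(0.1110590568878408), np.float64(0.10681236030353507), np.float64(0.10393079306488087), np.float64(0.10591854413285465)]
yaw y 1.864922558581484
rim [[0.53038462 0.14429091 0.105     ]]
carving [[ 0.67375329 -0.24843856  0.        ]]
[[ 0.904  0.428 -0.001]
 [ 0.428 -0.904  0.002]
 [ 0.    -0.002 -1.   ]]
tool shift/0.2 [ 2.68309257 -2.5097987   0.02345649]
```

Emit:
{"method": "arm_command", "body": {
  "increments": [
    [0.18,-0.17,0,0,0,0],
    [0.38,-0.36,0,0,0,0],
    [0.59,-0.56,0,0,0,0],
    [0.8,-0.76,0,0,0,0],
    [1.0,-0.95,0,0,0,0]
  ],
  "fingers": -1,
  "force": 40
}}

```text
t: 0.72
tool_pos: [0.3563, -0.2832, 0.4044]
orientation: [-3.065, -0.688, 0.0]
force: [0.4, -0.3, 0.3]
opening: 0.093
gripper_force: 0.0
```

Emit:
{"method": "arm_command", "body": {
  "increments": [
    [0.2,-0.19,0,0,0,0],
    [0.4,-0.38,0,0,0,0],
    [0.6,-0.57,0,0,0,0],
    [0.8,-0.76,0,0,0,0],
    [1.0,-0.95,0,0,0,0]
  ]
}}

```text
t: 1.35
tool_pos: [0.4558, -0.026, 0.4045]
orientation: [3.065, 0.688, -0.0]
force: [0.6, -1.6, -0.4]
opening: 0.093
gripper_force: 0.0
```

Emit:
{"method": "arm_command", "body": {
  "increments": [
    [0.2,-0.19,0,0,0,0],
    [0.4,-0.38,0,0,0,0],
    [0.6,-0.57,0,0,0,0],
    [0.69,-0.64,0,0,0,0],
    [0.69,-0.64,0,0,0,0]
  ]
}}

```text
t: 1.98
tool_pos: [0.5257, 0.1483, 0.4039]
orientation: [-3.064, -0.692, 0.002]
force: [-0.7, 0.3, -0.4]
opening: 0.093
gripper_force: 0.0
```

```bash
python3 - <<'E'
import pickle;from h import *
from plant import *
c=read_camera("wrist");pickle.dump(c,open("w1.pkl","wb"));cv2.imwrite("pics/w1.png",c["image"][:,:,::-1])
s=read_state();print(s["t"],s["tool_pos"],s["orientation"],s["q"]);print(c["fx"],c["cx"],c["cy"],c["T"].round(3).tolist())
H=hsv(c);h,sa,v=H[...,0],H[...,1],H[...,2]
for a,ce,b,m in comps((h>105)&(h<130)&(sa>120)&(v>40),200): print("blue",a,ce,b,ray(c,*ce,.1))
for a,ce,b,m in comps((h>15)&(h<32)&(sa>150)&(v>120),60): print("yel",a,ce,b,ray(c,*ce,.058))
E
```

```text
2.025 [0.52554708 0.14721644 0.40404827] [ 3.06450127e+00  6.90556467e-01 -2.32369112e-03] [ 1.79280518e-01 -1.50365113e-02  1.64051366e+00 -3.11588630e-04
  1.51758308e+00  1.30681649e+00]
362.98094565599445 277.5921682629334 202.5010329563001 [[0.43, -0.874, -0.229, 0.588], [-0.903, -0.415, -0.109, 0.178], [0.0, 0.253, -0.967, 0.384], [0.0, 0.0, 0.0, 1.0]]
blue 3778 [279.34356803 187.2294865 ] [247 150  68  74] [0.53263566 0.15047723 0.1       ]
yel 396 [238.27525253 170.95959596] [230 154  18  31] [0.52209693 0.18657903 0.058     ]
yel 355 [320.36901408 188.87605634] [313 172  16  31] [0.53930141 0.11159996 0.058     ]
yel 72 [517.79166667 295.625     ] [512 287  13  17] [ 0.52686006 -0.11574662  0.058     ]
yel 1208 [303.23509934 389.11423841] [244 380 140  22] [0.33542107 0.02773192 0.058     ]
```

View pics/w1.png

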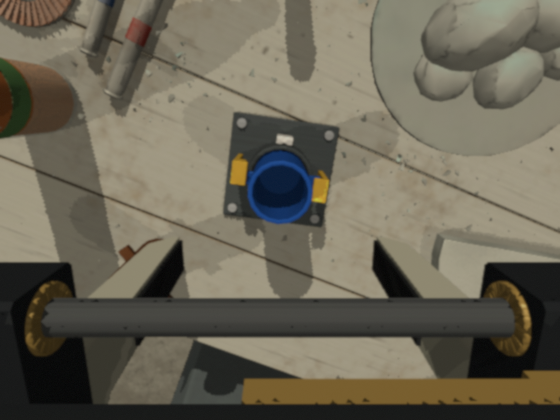

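The wrist view shows the cup's rim centred near (280,191), with hooks at (238,171) and (320,189). The space around it is clear for the fingers.

```bash
python3 - <<'E'
import pickle;from h import *
from plant import *
from scipy.spatial.transform import Rotation as R
c=pickle.load(open("w1.pkl","rb"));H=hsv(c);h,sa,v=H[...,0],H[...,1],H[...,2]
m=((h>105)&(h<130)&(sa>120)&(v>105)).astype(np.uint8);m[:140]=0
r=np.where(m[:,280])[0];q=np.where(m[190])[0];print(r,q.min(),q.max())
for y in(188,190,192):print(ray(c,280,y,.105))
s=read_state();M=R.from_rotvec(s["orientation"]).as_matrix()
for t in([.531,.147,.253],[.53,.145,.253]):print((M.T@(np.array(t)-s["tool_pos"]))/.2)
E
```

```text
[160 161 162 163 164 219 220 221 222 223] 248 311
[0.53326845 0.15023277 0.105     ]
[0.53181278 0.14953743 0.105     ]
[0.53035295 0.14884009 0.105     ]
[0.02529662 0.01273383 0.75520326]
[0.01649085 0.01962283 0.75521588]
```

Emit:
{"method": "arm_command", "body": {
  "increments": [
    [0.02,0.005,0.15,0,0,0],
    [0.025,0.005,0.35,0,0,0],
    [0.025,0.005,0.55,0,0,0],
    [0.025,0.005,0.68,0,0,0],
    [0.025,0.005,0.755,0,0,0]
  ]
}}

```text
t: 2.65
tool_pos: [0.5298, 0.1468, 0.2521]
orientation: [3.066, 0.686, -0.004]
force: [0.8, -0.9, 0.4]
opening: 0.0932
gripper_force: 0.0
```

Emit:
{"method": "arm_command", "body": {
  "increments": [
    [0,0,0,0,0,0],
    [0,0,0,0,0,0],
    [0,0,0,0,0,0],
    [0,0,0,0,0,0],
    [0,0,0,0,0,0]
  ],
  "fingers": 1,
  "force": 40
}}

```text
t: 3.28
tool_pos: [0.5309, 0.1484, 0.2544]
orientation: [-3.065, -0.688, -0.002]
force: [-1.0, 0.8, 2.9]
opening: 0.0522
gripper_force: 40.0
```

```bash
python3 - <<'E'
from h import *
from plant import *
s=read_state();print({k:np.round(s[k],3) for k in("t","tool_pos","orientation","force","wrist_torque","opening","gripper_force","q")})
cv2.imwrite("pics/w2.png",read_camera("wrist")["image"][:,:,::-1])
E
```

```text
{'t': np.float64(3.275), 'tool_pos': array([0.531, 0.148, 0.254]), 'orientation': array([-3.065e+00, -6.880e-01, -2.000e-03]), 'force': array([-1.032,  0.807,  2.943]), 'wrist_torque': array([ 0.202,  0.154, -0.024]), 'opening': np.float64(0.052), 'gripper_force': np.float64(39.989), 'q': array([0.179, 0.124, 1.779, 0.   , 1.238, 1.308])}
```

View pics/w2.png

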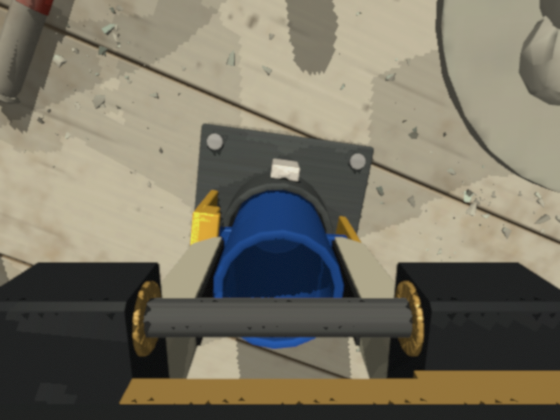

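The cup is gripped at 52 mm opening. The twist is negative about tool z (down), a little slower than the limit.

Emit:
{"method": "arm_command", "body": {
  "increments": [
    [0,0,0,0,0,-0.02],
    [0,0,0,0,0,-0.05],
    [0,0,0,0,0,-0.08],
    [0,0,0,0,0,-0.11],
    [0,0,0,0,0,-0.14]
  ],
  "force": 48
}}

```text
t: 3.95
tool_pos: [0.5311, 0.1477, 0.2544]
orientation: [2.838, 1.344, 0.001]
force: [0.2, -2.8, 3.4]
opening: 0.0522
gripper_force: 48.0
```

Emit:
{"method": "arm_command", "body": {
  "increments": [
    [0,0,0,0,0,-0.03],
    [0,0,0,0,0,-0.06],
    [0,0,0,0,0,-0.09],
    [0,0,0,0,0,-0.12],
    [0,0,0,0,0,-0.12]
  ]
}}

```text
t: 4.58
tool_pos: [0.5309, 0.148, 0.2544]
orientation: [2.54, 1.848, 0.001]
force: [-1.7, -0.4, 4.5]
opening: 0.0522
gripper_force: 48.0
```

```bash
python3 - <<'E'
from h import *
from plant import *
s=read_state();print({k:np.round(s[k],3) for k in("t","tool_pos","orientation","force","wrist_torque","opening","gripper_force","q")})
cv2.imwrite("pics/w3.png",read_camera("wrist")["image"][:,:,::-1])
E
```

```text
{'t': np.float64(4.575), 'tool_pos': array([0.531, 0.148, 0.254]), 'orientation': array([2.540e+00, 1.848e+00, 1.000e-03]), 'force': array([-1.703, -0.377,  4.455]), 'wrist_torque': array([-0.17 ,  0.135,  0.108]), 'opening': np.float64(0.052), 'gripper_force': np.float64(47.988), 'q': array([ 0.179,  0.124,  1.779, -0.   ,  1.238,  0.492])}
```

View pics/w3.png

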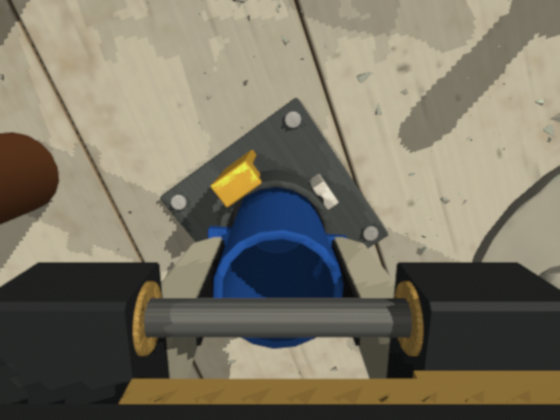

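The blue ears at (218,233) and (340,240) turned with the gripper and are clear of the yellow hook at (236,180). Next is the lift.

Emit:
{"method": "arm_command", "body": {
  "increments": [
    [0,0,-0.03,0,0,0],
    [0,0,-0.08,0,0,0],
    [0,0,-0.14,0,0,0],
    [0,0,-0.2,0,0,0],
    [0,0,-0.26,0,0,0]
  ]
}}

```text
t: 5.25
tool_pos: [0.5308, 0.1481, 0.3074]
orientation: [2.539, 1.849, 0.001]
force: [0.2, 0.4, -0.5]
opening: 0.052
gripper_force: 48.0
```

Emit:
{"method": "arm_command", "body": {
  "increments": [
    [0,0,-0.07,0,0,0],
    [0,0,-0.16,0,0,0],
    [0,0,-0.26,0,0,0],
    [0,0,-0.34,0,0,0],
    [0,0,-0.38,0,0,0]
  ]
}}

```text
t: 5.88
tool_pos: [0.5309, 0.1481, 0.3835]
orientation: [2.539, 1.849, 0.003]
force: [-1.5, -0.0, -1.6]
opening: 0.052
gripper_force: 48.0
```

```bash
python3 - <<'E'
from h import *
from plant import *
from scipy.spatial.transform import Rotation as R
s=read_state();print({k:np.round(s[k],3) for k in("t","tool_pos","orientation","force","opening","gripper_force","q")})
cv2.imwrite("pics/s4.png",read_camera("scene")["image"][100:340,120:440,::-1])
M=R.from_rotvec(s["orientation"]).as_matrix();print(M.round(3),M.T@(np.array([.513,-.147,s["tool_pos"][2]])-s["tool_pos"])/.2)
E
```

```text
{'t': np.float64(5.875), 'tool_pos': array([0.531, 0.148, 0.383]), 'orientation': array([2.539, 1.849, 0.003]), 'force': array([-1.495, -0.01 , -1.574]), 'opening': np.float64(0.052), 'gripper_force': np.float64(47.976), 'q': array([0.179, 0.008, 1.655, 0.   , 1.477, 0.491])}
[[ 0.307  0.952  0.002]
 [ 0.952 -0.307  0.   ]
 [ 0.001  0.002 -1.   ]] [-1.43194544e+00  3.67981630e-01 -7.37872798e-04]
```

View pics/s4.png

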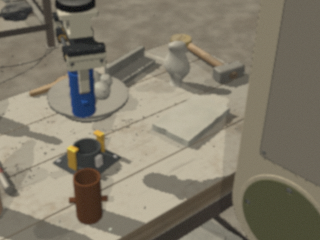

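The cup is out and hangs upright at (82,90) in the crop; the holder is empty and the plate at (195,120) is free. Carrying it over.

Emit:
{"method": "arm_command", "body": {
  "increments": [
    [-0.1,0.03,0,0,0,0],
    [-0.28,0.07,0,0,0,0],
    [-0.48,0.12,0,0,0,0],
    [-0.68,0.17,0,0,0,0],
    [-0.85,0.22,0,0,0,0]
  ]
}}

```text
t: 6.55
tool_pos: [0.5199, -0.0286, 0.3811]
orientation: [-2.539, -1.848, 0.001]
force: [-0.1, -0.1, -1.1]
opening: 0.0516
gripper_force: 48.0
```

Emit:
{"method": "arm_command", "body": {
  "increments": [
    [-0.18,0.05,0,0,0,0],
    [-0.34,0.09,0,0,0,0],
    [-0.48,0.125,0,0,0,0],
    [-0.56,0.145,0,0,0,0],
    [-0.58,0.15,0,0,0,0]
  ]
}}

```text
t: 7.18
tool_pos: [0.5131, -0.1474, 0.3813]
orientation: [-2.54, -1.847, 0.0]
force: [0.7, -0.4, -1.0]
opening: 0.0521
gripper_force: 48.0
```

Emit:
{"method": "arm_command", "body": {
  "increments": [
    [0,0,0.08,0,0,0],
    [0,0,0.2,0,0,0],
    [0,0,0.33,0,0,0],
    [0,0,0.44,0,0,0],
    [0,0,0.48,0,0,0]
  ]
}}

```text
t: 7.8
tool_pos: [0.5124, -0.1454, 0.283]
orientation: [-2.536, -1.849, 0.003]
force: [0.0, 0.2, -2.0]
opening: 0.0524
gripper_force: 48.0
```

```bash
python3 - <<'E'
from h import *
from plant import *
s=read_state();print({k:np.round(s[k],4) for k in("t","tool_pos","orientation","force","opening","gripper_force","q")})
cv2.imwrite("pics/t5.png",cv2.resize(read_camera("top")["image"][130:290,240:420,::-1],None,fx=3,fy=3))
E
```

```text
{'t': np.float64(7.8), 'tool_pos': array([ 0.5124, -0.1454,  0.283 ]), 'orientation': array([-2.5358, -1.8486,  0.003 ]), 'force': array([ 0.0372,  0.1725, -1.995 ]), 'opening': np.float64(0.0524), 'gripper_force': np.float64(47.9765), 'q': array([-3.7290e-01,  4.4100e-02,  1.8074e+00,  3.0000e-04,  1.2940e+00,
       -6.2000e-02])}
```

View pics/t5.png

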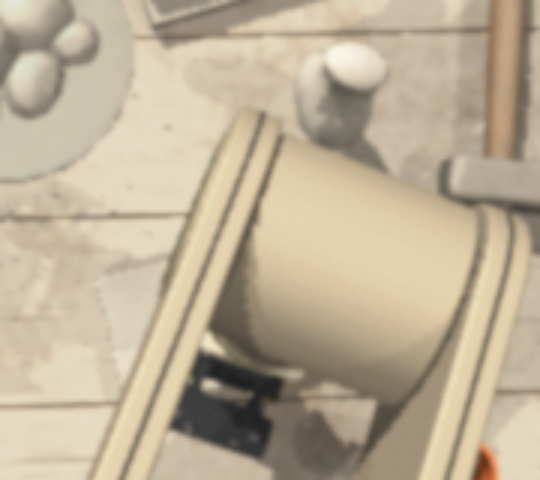

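The arm hides the cup, and the carving at (340,90) still stands. Lowering slowly and watching the force.

Emit:
{"method": "arm_command", "body": {
  "increments": [
    [0,0,0.01,0,0,0],
    [0,0,0.02,0,0,0],
    [0,0,0.03,0,0,0],
    [0,0,0.04,0,0,0],
    [0,0,0.05,0,0,0]
  ]
}}

```text
t: 8.48
tool_pos: [0.5133, -0.1469, 0.2758]
orientation: [2.54, 1.849, 0.0]
force: [-0.4, 0.9, -1.2]
opening: 0.0522
gripper_force: 48.0
```

Emit:
{"method": "arm_command", "body": {
  "increments": [
    [0,0,0.003,0,0,0],
    [0,0,0.006,0,0,0],
    [0,0,0.009,0,0,0],
    [0,0,0.012,0,0,0],
    [0,0,0.015,0,0,0]
  ]
}}

```text
t: 9.1
tool_pos: [0.5132, -0.1468, 0.2727]
orientation: [-2.54, -1.849, 0.0]
force: [0.3, -0.6, -1.3]
opening: 0.0521
gripper_force: 48.0
```

Emit:
{"method": "arm_command", "body": {
  "increments": [
    [0,0,0.003,0,0,0],
    [0,0,0.006,0,0,0],
    [0,0,0.009,0,0,0],
    [0,0,0.012,0,0,0],
    [0,0,0.014,0,0,0]
  ]
}}

```text
t: 9.72
tool_pos: [0.5132, -0.1468, 0.2699]
orientation: [-2.54, -1.849, -0.0]
force: [-0.7, -0.7, -1.4]
opening: 0.0523
gripper_force: 48.0
```

Emit:
{"method": "arm_command", "body": {
  "increments": [
    [0,0,0.002,0,0,0],
    [0,0,0.004,0,0,0],
    [0,0,0.005,0,0,0],
    [0,0,0.006,0,0,0],
    [0,0,0.006,0,0,0]
  ]
}}

```text
t: 10.35
tool_pos: [0.5133, -0.1469, 0.2694]
orientation: [2.54, 1.849, -0.0]
force: [-3.3, 0.4, 5.6]
opening: 0.0519
gripper_force: 48.0
```

The force rise shows contact, at the expected height. Releasing and backing off.

Emit:
{"method": "arm_command", "body": {
  "increments": [
    [0,0,0,0,0,0],
    [0,0,0,0,0,0],
    [0,0,0,0,0,0],
    [0,0,0,0,0,0],
    [0,0,0,0,0,0]
  ],
  "fingers": -1
}}

```text
t: 10.98
tool_pos: [0.5132, -0.1468, 0.2687]
orientation: [-2.54, -1.849, 0.0]
force: [-0.4, -0.2, -0.3]
opening: 0.0921
gripper_force: 0.0
```

Emit:
{"method": "arm_command", "body": {
  "increments": [
    [0,0,-0.08,0,0,0],
    [0,0,-0.2,0,0,0],
    [0,0,-0.4,0,0,0],
    [0,0,-0.6,0,0,0],
    [0,0,-0.7,0,0,0]
  ]
}}

```text
t: 11.6
tool_pos: [0.5136, -0.1469, 0.4126]
orientation: [2.536, 1.847, 0.004]
force: [0.3, -0.1, -0.4]
opening: 0.0932
gripper_force: 0.0
```

```bash
python3 - <<'E'
from h import *
from plant import *
c=read_camera("wrist");s=read_state();print(s["t"],s["tool_pos"],s["force"],s["opening"])
cv2.imwrite("pics/w6.png",c["image"][:,:,::-1])
H=hsv(c);h,sa,v=H[...,0],H[...,1],H[...,2]
for a,ce,b,m in comps((h>105)&(h<130)&(sa>120)&(v>40),200): print("blue",a,ce,b,ray(c,*ce,.12))
E
```

```text
11.65 [ 0.51392175 -0.14706018  0.41429979] [ 0.84614385 -0.8499033   1.47220036] 0.0926877247140902
blue 4020 [274.40497512 194.18432836] [235 155  80  78] [ 0.51351116 -0.14182797  0.12      ]
```

View pics/w6.png

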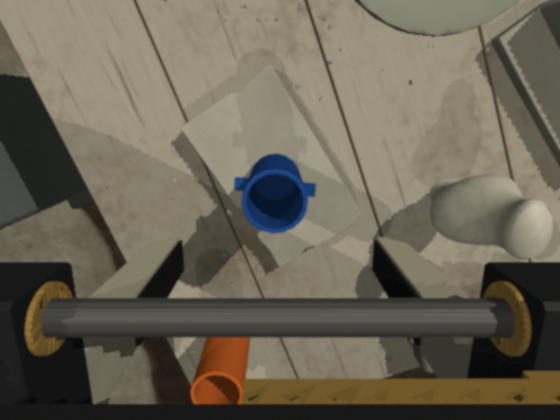

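The cup stands upright mid-plate (rim at (274,200)), the carving at (490,215) is untouched, and the gripper is clear. Handing in.

```bash
python3 -c "
from plant import *
print(close_job())"
```

```text
the job is handed in; nothing more can be done
None
```

The blue cup was twisted free, lifted out and set down gently, mouth up, near the middle of the stone plate; the carving was not touched, and I handed the job in at about 12 s (no verdict was returned).

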